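# Clear the bookbinder's pasting board

### The arm

A 6-joint arm with a two-finger parallel gripper is mounted at the origin on the work surface. World frame = base frame: x ahead of the robot, y to its left, z up, the work surface at z = 0. Lengths are in m, angles in rad, forces in N, time in s.
With the tool pointing down it reaches from about 0.375 to 0.975 m from the base axis. Payload 3.8 kg.
Tool frame: the origin (TCP) lies at the very end of the fingers, on their centre line; the grasp point (between the pads) lies 19 mm behind it; z points along the fingers, y is the direction in which the jaws open and shut (so a half turn about z gives the same grasp; the last joint's range is limited). The gripper opens to 85 mm and grips with 20 to 120 N. Pads are 22 mm wide; open, the fingers measure 114 mm over their backs; the gripper's body (76 mm by 85 mm) begins 54 mm behind the grasp point. The pads swing forward as they close: fully open they stand 13 mm farther back than shut.
Start: joints at [1.244, 0.264, 1.604, -0, 1.274, -0.037], TCP at [0.193, 0.647, 0.231] pointing down, gripper open.
Joint ranges: [-2.63, 2.63], [-0.94, 2.18], [0.31, 2.57], [-1.31, 4.45], [0, 2.66], [-2.55, 2.55]. Speed limits (rad/s): [2.57, 2.57, 3.14, 3.14, 3.14, 3.14].

### API

Orientations are given as a rotation vector (axis times angle).
In Python, from workcell import bot, viewer, finish_job gives the robot as it stands.
- The arm moves only by the tool servo_tool, never from a script. Its argument "plan" is a list that holds one entry, the list of rows, each a list of 6 numbers: the shift along the tool's x, y, z in cm, then the turn, a rotation vector about the tool's x, y, z in degrees. A call has 1 to 20 rows; each row is the pose to reach, as a shift and turn from the pose measured when the call began, along the tool's axes at that moment; what a row does not reach only later rows make up. A row lasts 1/12 s, in which the tool goes at most 41.7 mm and 7.16 degrees, less where a joint would pass 70% of its speed; a pose out of reach is approached as far as the arm can. A call with a gripper value outside its range is refused whole. "claw" is the finger opening in cm, from 0 to 8.54, set as the call begins (left out, the last holds). The fingers move at their own pace and stop on an object; "grip_force" is the grip in N (left out, the last holds). Time passes only in rows, so rows that repeat a pose let the fingers close. It gives the time, the measured TCP pose, the force and the opening at its end, in the units of the state.
- bot.read_state(): the state, without advancing time (a new reading comes with each control period).
- viewer.read_camera(name): name is "scene" or "side" or "wrist"; returns a dict with "color" (480x640x3 uint8, red, green, blue), "fx", "fy", "cx", "cy" (pixels), "eye" and "rotation" of the camera in the world; the wrist camera has in their place "T_tool_cam" (4x4, takes a point from camera to tool coordinates, whose origin is the TCP and whose axes are the flange's). Camera axes: x right, y down, z forward; pixel columns grow to the right and rows downward; lengths in m; the calibration is good to about 2 mm. A picture is of the moment at which its call begins: read the wrist's pose just before it. There is no depth.
- finish_job(): hands the job in, once; it reports no verdict.
The state is a dict: "time": time; "q": joint angles; "joint_vel": joint speeds; "joint_torque": joint torques, N m; "tool_pos": TCP position; "tcp_rot": TCP orientation; "wrist_force": force on the tool from outside, world axes, zero at the start; "torque": the same for the moment, N m; "width": opening from 0.0 (shut) to 1.0 (fully open).
Only numpy, scipy, OpenCV 4.12 (cv2) and the standard library are available. Lean on these libraries where they do the work, as an engineer would, in place of code of your own. Each camera call takes 0.05 s, during which the arm holds its last target.

### The job

Clear up the pasting board after gluing: put the four scraps lying on it (the cardboard tube end, batten stub, L-shaped board corner and paper ball) into the scrap box, and take the paste brush, dip its bristles well down into the rinse bowl, then lay it on the brush rest with its handle in both notches and its balance point midway between them. Do not shift the bowl, and leave the book, the weight, the glue tub and the other tools where they are.

Things in the scene. Friction and masses are not known exactly. Their poses are not given: they have to be found in the camera images.
- board: Light grey laminate pasting board, 310 x 360 x 12 mm thick, fixed, lying flat on the bench. Origin: centre of its underside, z up; x along the 310 mm side (away from the robot at yaw 0), y along the 360 mm side. Its top is 12 mm above the bench. The four scraps, the brush, the book and the weight lie on it, each resting flat.
- tube_end: SCRAP: short end of a plain brown cardboard tube standing upright, open at both ends: 52 mm outside diameter, 43 mm inside, 35 mm high, about 20 g. Origin: its centre, half way up its axis; z along the tube.
- batten_end: SCRAP: pale wood batten stub, 70 (x) x 20 (y) x 18 mm high, about 20 g. Origin: centre of its underside.
- board_corner: SCRAP: L-shaped corner of thick grey-brown binder's board lying flat, 8 mm thick, about 20 g, overall 75 (x) x 52 mm (y), both arms 22 mm wide. The long arm runs the full 75 mm along x with its middle line at y = -15 mm; the short arm sticks out of it towards +y, from y = -4 to y = +26 mm, with its middle line at x = -26.5 mm. Origin: on the underside, in the middle of the overall 75 x 52 mm outline.
- paper_ball: SCRAP: crumpled ball of white paper, stiff, lumpy, about 44 mm across and 43 mm high, about 12 g, does not roll by itself. Origin: its centre, 21.5 mm above the board.
- brush: Flat paste brush lying flat, 253 mm long, 14 mm thick, about 60 g: pale wooden handle 22 mm wide from x = -100 to x = +80 mm, steel ferrule 36 mm wide from x = 80 to 108 mm, dark bristles 34 mm wide from x = 108 to 153 mm. Its x axis runs along it towards the bristles, z up. Origin: on the underside of the handle, on its middle line. It balances near x = 20 mm.
- brush_balance (a point): Point of the brush handle near its centre of mass: 20 mm from the brush's origin towards the bristles, in the middle of the handle's width and thickness (7 mm above its underside).
- brush_tip (a point): Middle of the bristles' end: 153 mm from the brush's origin along its x axis, 7 mm above its underside; 133 mm from brush_balance.
- scrap_box: Open plywood box for scraps, standing fixed on the bench beside the board: outside 155 (x) x 180 (y) x 85 mm high, walls and floor 5 mm. Origin: centre of its underside.
- rinse_bowl: Low open white ceramic bowl, loose, 600 g, beside the board: 130 mm across the rim, 50 mm high, wall 4 mm, flat floor about 58 mm across and 5 mm thick. Origin: centre of its underside, z up.
- brush_rest: Fixed dark wooden brush rest: base 92 (x) x 76 (y) x 6 mm and two end plates, 8 mm thick, at x = -36 and +36 mm, each with a notch open upwards. Notch floors 36 mm above the bench, notches about 32 mm wide at the floor, flaring; horns reach 53 mm. The brush handle lies along x, either way round, in both notches; 64 mm is free between the plates. Origin: centre of its underside.
- rest_seat (a point): Point midway between the two notches of the brush rest at the height of the notch floors: 36 mm above the bench.
- book: Keep: small cloth-covered book lying on the middle of the board, 105 (x) x 100 (y) x 24 mm. Origin: centre of its underside.
- weight: Keep: cast-iron weight with a knob standing on the board among the scraps: 50 mm diameter, 62 mm high, 600 g. Origin: centre of its underside.
- glue_tub: Keep: closed white tub beside the board, 76 mm diameter, 85 mm high. Origin: centre of its underside.
- tape_roll: Keep: wide roll of tape lying flat on the bench beyond the board, 110 mm outside diameter, 76 mm inside, 45 mm high. Origin: centre of its underside.
- hammer: Keep: hammer lying on the bench well to the left of the board, about 300 mm long, under 40 mm high. Its x axis runs along the handle towards the head.
- bone_folder: Keep: smooth pale bone folder lying on the bench beyond the board, 150 (x) x 22 x 5 mm. Origin: centre of its underside.
Things that resemble listed ones, but are neither listed nor needed, are in the scene too. There is more than one size of the board_corner; the job needs the middle-sized.

How it is judged:
On the way:
1. the held brush has its bristle end inside the rinse bowl, at least 15 mm below the rim, for 0.2 s (horizontal distance between brush_tip and rinse_bowl below 0.055 m and z of brush_tip in the frame of rinse_bowl below 0.035 m and contact force between the fingers and brush above 0.5 N), for 0.2 s.
At the end, for the whole second after the job is handed in: All four scraps at rest inside the scrap box, below its rim. The brush at rest in both notches of the brush rest: balance point within 25 mm (level) of the rest's middle and 1 to 14 mm above the notch floors, length within 0.2 rad of the rest's, either way round (x of tube_end in the frame of scrap_box between -0.0725 and 0.0725 m and y of tube_end in the frame of scrap_box between -0.085 and 0.085 m and z of each of tube_end, batten_end, board_corner, paper_ball in the frame of scrap_box below 0.08 m and linear speed of each of tube_end, batten_end, board_corner, paper_ball, brush below 0.03 m/s and x of batten_end in the frame of scrap_box between -0.0725 and 0.0725 m and y of batten_end in the frame of scrap_box between -0.085 and 0.085 m and x of board_corner in the frame of scrap_box between -0.0725 and 0.0725 m and y of board_corner in the frame of scrap_box between -0.085 and 0.085 m and x of paper_ball in the frame of scrap_box between -0.0725 and 0.0725 m and y of paper_ball in the frame of scrap_box between -0.085 and 0.085 m and horizontal distance between brush_balance and rest_seat below 0.025 m and z of brush_balance in the frame of rest_seat between 0.001 and 0.014 m and angle between the x axis of brush and the x axis of brush_rest, either way round below 0.2 rad and contact force between brush and brush_rest above 0.1 N); the robot touches nothing.
It fails at once if the book or the weight is shifted by more than 25 mm (distance of any of book, weight from where it was at the start of the episode above 0.025 m).
It fails at once if the glue tub, tape roll, hammer or bone folder is shifted by more than 25 mm (distance of any of glue_tub, tape_roll, hammer, bone_folder from where it was at the start of the episode above 0.025 m).
It fails at once if the rinse bowl is shifted by more than 25 mm (distance of rinse_bowl from where it was at the start of the episode above 0.025 m).
It also fails if it takes over 72 s, if anything falls off the work surface, if the arm or the gripper's body presses on something with over 40 N, if the wrist force passes 120 N, or if a joint passes its speed limit or range.

## Working session

There is one attempt and no reset: what is moved stays moved. The work goes in short steps, Python scripts to look and compute and a tool call to move; the robot and the scene stay as the last step left them, time stands still between calls to the robot, and variables do not carry over. Pictures are saved under pics/ and viewed, and the job is handed in when it is done.

Besides the shell and the picture viewer there is one more tool, called as name(argument=value, ...), one argument or row to a line, values as JSON. servo_tool: Moves the arm, as the interface text tells. Its arguments: {"type":"object","properties":{"plan":{"type":"array"},"claw":{"type":"number"},"grip_force":{"type":"number"}},"required":["plan"]}

```bash
mkdir -p pics; ls
cat > h.py <<'E'
import numpy as np, cv2
from scipy.spatial.transform import Rotation as R
from workcell import bot, viewer, finish_job
def shot(name,fn):
    s=bot.read_state(); c=viewer.read_camera(name)
    cv2.imwrite('pics/'+fn,c['color'][:,:,::-1])
    if name=='wrist':
        T=np.eye(4);T[:3,:3]=R.from_rotvec(s['tcp_rot']).as_matrix();T[:3,3]=s['tool_pos']
        W=T@np.array(c['T_tool_cam']);c['eye']=W[:3,3];c['rotation']=W[:3,:3]
    import pickle; pickle.dump(c,open('pics/'+fn[:-4]+'.pkl','wb'))
    return c
def load(fn):
    import pickle; return pickle.load(open('pics/'+fn+'.pkl','rb'))
def ray(c,u,v,z):
    d=np.array(c['rotation'])@np.array([(u-c['cx'])/c['fx'],(v-c['cy'])/c['fy'],1]); e=np.array(c['eye'])
    return e+d*(z-e[2])/d[2]
def proj(c,p):
    q=np.array(c['rotation']).T@(np.array(p)-np.array(c['eye'])); return q[0]/q[2]*c['fx']+c['cx'],q[1]/q[2]*c['fy']+c['cy']
E
python3 - <<'E'
from h import *
for n in ['scene','side','wrist']:
    c=shot(n,n+'0.png'); print(n,c['fx'],c['cx'],c['cy'],c['eye'],np.round(c['rotation'],3).tolist())
print(bot.read_state())
E
```

```text
pics
scene 447.49944919992663 321.6033648542618 242.58039856941656 [1.30844251 0.15311618 0.80554313] [-1.702, -1.799, 0.771]
side 592.4622253496223 311.8657395372783 229.51335750898642 [ 0.12844407 -0.70289865  1.0983887 ] [-2.401, 0.542, -0.196]
wrist 332.60442260033705 325.29353918838683 235.27103441147435 [0.1221435  0.66747127 0.37242791] [[0.286, 0.919, 0.272], [0.958, -0.274, -0.083], [-0.002, 0.284, -0.959]]
{'time': 0.15, 'q': array([ 1.24408040e+00,  2.64550496e-01,  1.60507759e+00, -1.57251739e-05,
        1.27369072e+00, -3.68895453e-02]), 'joint_vel': array([-1.20789190e-03, -7.93071474e-04, -3.51458924e-03,  3.14199746e-04,
       -3.28479054e-05,  3.31769710e-04]), 'joint_torque': array([ 9.90748922e-04, -5.15904880e+01, -3.67956233e+01, -2.16622498e-04,
        8.03930248e-03, -2.58049505e-05]), 'tool_pos': array([0.1927222 , 0.64630725, 0.23025864]), 'tcp_rot': array([-4.53616227e-01, -3.10836961e+00,  2.67076080e-03]), 'wrist_force': array([0.48273723, 0.17782144, 0.40311725]), 'torque': array([0.01449786, 0.00527505, 0.02644653]), 'width': 1.000955152630373}
```

```bash
sed -i "s/^    import pickle; pickle.dump/    if np.size(c['rotation'])==3: c['rotation']=R.from_rotvec(c['rotation']).as_matrix()\n    import pickle; pickle.dump/" h.py
python3 - <<'E'
from h import *
import pickle
for n in ['scene0','side0']:
    c=load(n); c['rotation']=R.from_rotvec(c['rotation']).as_matrix(); pickle.dump(c,open('pics/'+n+'.pkl','wb')); print(n,np.round(c['rotation'],2).tolist(), ray(c,320,240,0))
E
```

```text
scene0 [[-0.06, 0.69, -0.72], [1.0, 0.04, -0.04], [0.0, -0.72, -0.69]] [4.54200905e-01 1.01733097e-01 1.11022302e-16]
side0 [[0.9, -0.33, 0.27], [-0.43, -0.7, 0.57], [0.0, -0.64, -0.77]] [0.52263195 0.07863917 0.        ]
```

View pics/scene0.png

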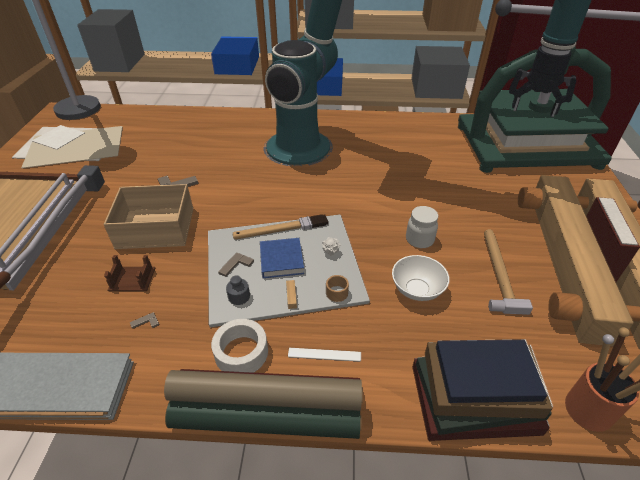

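View pics/side0.png

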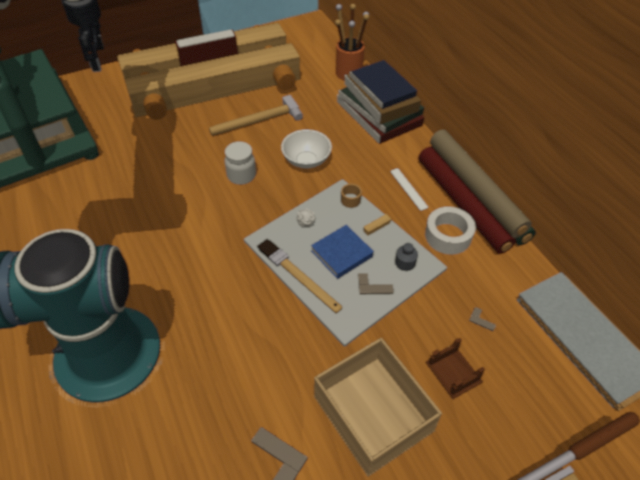

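View pics/wrist0.png

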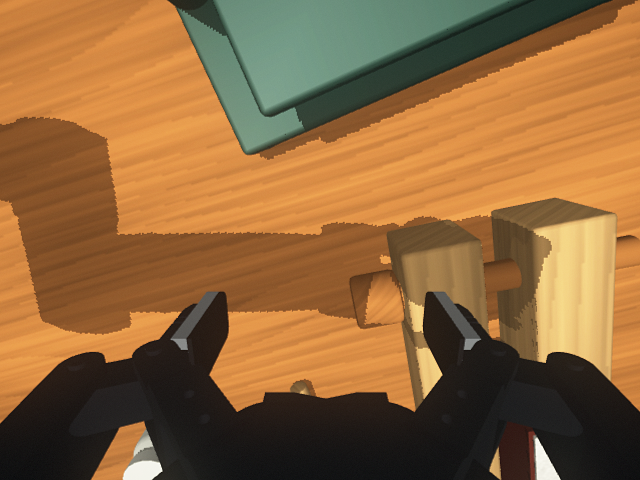

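Look-alike candidates (scene pixels): L corners at (236,264) on the board, (180,182) large by the box, (145,320) small by the rest. The one on the board should be the middle-sized. The other scraps are the tube (337,288; tape roll at 240,345 is similar), the batten (292,293; bone folder at 325,354 is similar) and the ball (331,245). The brush is at (285,228); the brushes in the pot at (605,370) are not it. I'll check in close crops.

Run:
```python
import cv2
a=cv2.imread('pics/scene0.png'); cv2.imwrite('pics/cropA.png',cv2.resize(a[170:340,100:300],None,fx=4,fy=3.5,interpolation=cv2.INTER_CUBIC)[:600])
cv2.imwrite('pics/cropB.png',cv2.resize(a[200:330,200:380],None,fx=4.4,fy=4.4,interpolation=cv2.INTER_CUBIC)[:600])
b=cv2.imread('pics/side0.png'); cv2.imwrite('pics/cropC.png',cv2.resize(b[170:350,240:450],None,fx=3.3,fy=3.3,interpolation=cv2.INTER_CUBIC)[:600])
```

```text
(no output)
```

View pics/cropA.png

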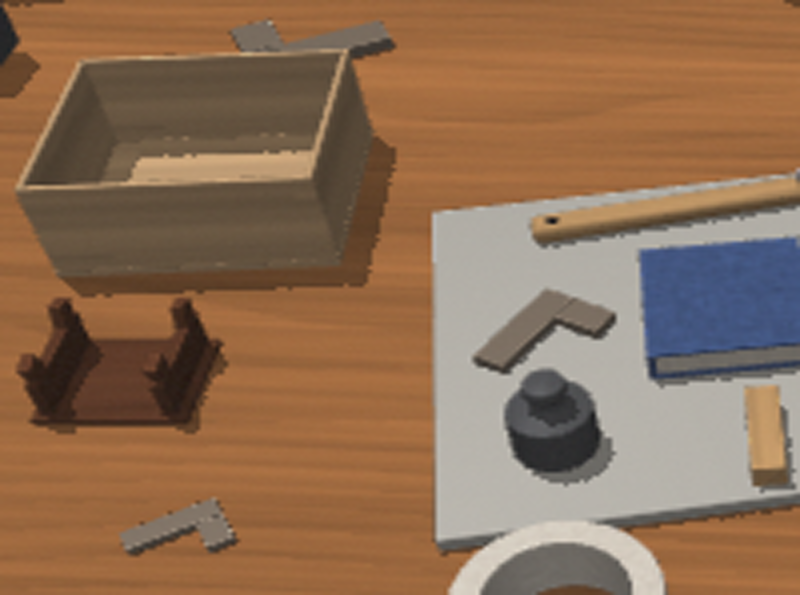

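View pics/cropB.png

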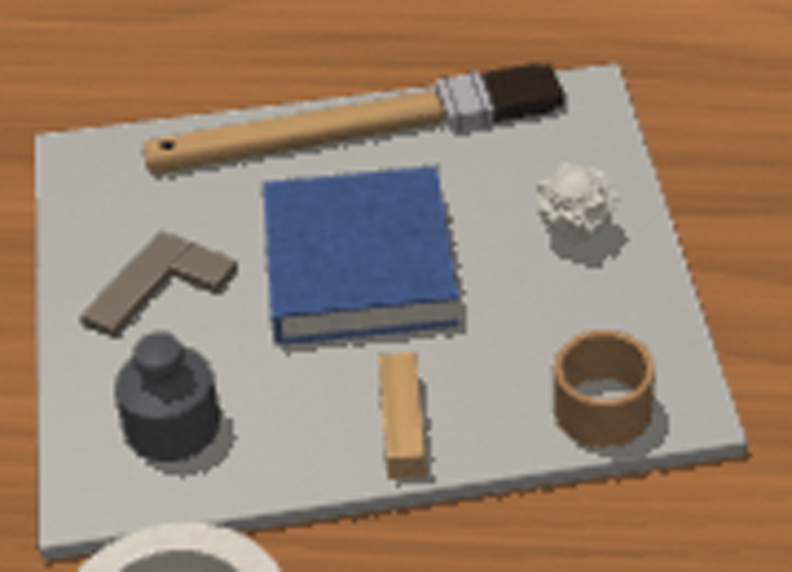

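View pics/cropC.png

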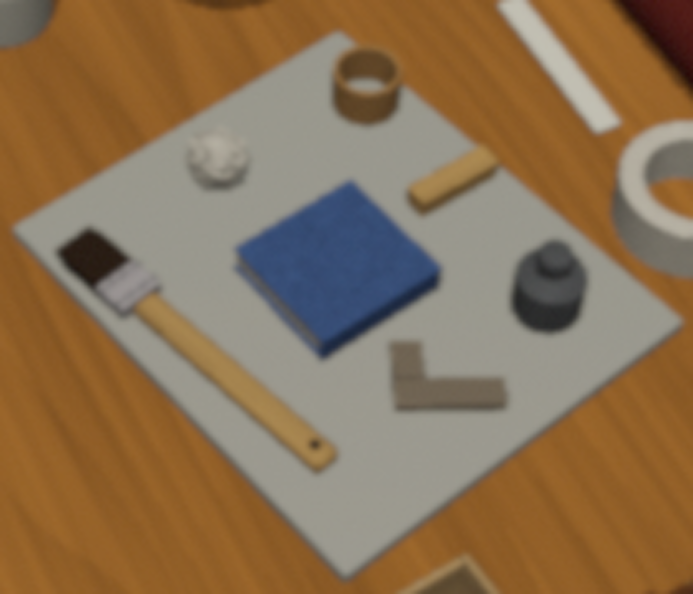

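Run:
```python
from h import *
s=load('scene0'); d=load('side0')
B=lambda u,v:((u+.5)/4.4-.5+200,(v+.5)/4.4-.5+200)
A=lambda u,v:((u+.5)/4-.5+100,(v+.5)/3.5-.5+170)
C=lambda u,v:((u+.5)/3.3-.5+240,(v+.5)/3.3-.5+170)
def pr(n,c,f,pts,z): print(n,[np.round(ray(c,*f(*p),z)[:2]*1000).astype(int).tolist() for p in pts])
pr('L scene outer,longend,longend,shortend,shortend,inner',s,B,[(163,232),(83,320),(110,335),(237,265),(222,290),(173,271)],.02)
pr('L side',d,C,[(397,408),(505,408),(505,380),(391,345),(421,345),(427,378)],.02)
pr('bat s',s,B,[(381,355),(415,353),(425,460),(388,462)],.03)
pr('bat d',d,C,[(408,190),(484,148),(497,162),(424,208)],.03)
pr('tube s',s,B,[(604,368)],.047); pr('tube d',d,C,[(366,66)],.047)
pr('ball s',s,B,[(577,198)],.0335); pr('ball d',d,C,[(219,155)],.0335)
pr('brush s hole,ferr,bristle end',s,B,[(167,146),(466,103),(560,85)],.026)
pr('brush d',d,C,[(315,444),(130,286),(76,242)],.026)
I=lambda u,v:(u,v)
pr('bowl s',s,I,[(420.5,278)],.05); pr('bowl d',d,I,[(306,149)],.05)
pr('box s',s,A,[(82,63),(348,50),(313,181),(22,187)],.085)
pr('box d',d,I,[(316,379),(381,341),(438,410),(371,467)],.085)
pr('weight s knob',s,B,[(158,352)],.07);pr('weight d',d,C,[(556,255)],.07)
pr('tub s',s,I,[(424,214)],.085);pr('tub d',d,I,[(239,153)],.085)
pr('rest horns s',s,A,[(62,300),(180,300),(155,357),(27,357)],.053)
pr('rest horns d',d,I,[(430,358),(457,342),(482,373),(456,390)],.053)
pr('book s',s,B,[(265,183),(437,168),(461,304),(272,318)],.036)
pr('board s',s,B,[(37,136),(618,67),(746,444),(42,548)],.012)
```

```text
L scene outer,longend,longend,shortend,shortend,inner [[532, -101], [601, -132], [611, -115], [555, -55], [575, -60], [562, -90]]
L side [[529, -106], [593, -136], [604, -117], [549, -59], [568, -68], [558, -93]]
bat s [[626, 34], [623, 51], [694, 63], [696, 45]]
bat d [[620, 48], [689, 59], [691, 44], [623, 29]]
tube s [[643, 151]]
tube d [[642, 154]]
ball s [[505, 132]]
ball d [[512, 133]]
brush s hole,ferr,bristle end [[466, -111], [418, 61], [399, 117]]
brush d [[466, -111], [409, 58], [390, 109]]
bowl s [[620, 339]]
bowl d [[604, 329]]
box s [[370, -440], [343, -266], [497, -245], [513, -421]]
box d [[343, -272], [489, -255], [512, -418], [357, -453]]
weight s knob [[665, -71]]
weight d [[664, -72]]
tub s [[435, 362]]
tub d [[431, 353]]
rest horns s [[590, -376], [586, -306], [639, -303], [643, -376]]
rest horns d [[568, -314], [635, -307], [641, -383], [576, -391]]
book s [[505, -46], [487, 51], [593, 73], [608, -26]]
board s [[447, -195], [363, 152], [660, 225], [745, -121]]
```

```bash
cat >> h.py <<'E'
def Rt(J,tilt=0,axis='y'):
    J=np.radians(J); y=np.array([np.cos(J),np.sin(J),0]); z=np.array([0,0,-1.]); x=np.cross(y,z)
    M=np.stack([x,y,z],1); return M@R.from_euler(axis,tilt,degrees=True).as_matrix()
def go(p,J,tilt=0,axis='y',s=None,frm=None):
    """row from current pose (or frm=(pos,Rot)) to TCP p, jaw yaw J"""
    if frm is None:
        s=s or bot.read_state(); frm=(np.array(s['tool_pos']),R.from_rotvec(s['tcp_rot']).as_matrix())
    M=frm[1]; d=M.T@(np.array(p)-frm[0])*100
    r=R.from_matrix(M.T@Rt(J,tilt,axis)).as_rotvec(degrees=True)
    print(np.round(d,1).tolist()+np.round(r,1).tolist(),'dist',round(np.linalg.norm(d),1),'ang',round(np.linalg.norm(r),1), 'rows',round(max(np.linalg.norm(d)/4.17,np.linalg.norm(r)/7.16),1))
E
python3 - <<'E'
from h import *
go([.53,.03,.33],90)
E
```

```text
[-49.9, -49.4, -9.9, -0.1, -0.0, -16.6] dist 71.0 ang 16.6 rows 17.0
```

servo_tool(
  plan=[
    [[-50,-49.4,-9.9,0,0,-16.6],[-50,-49.4,-9.9,0,0,-16.6],[-50,-49.4,-9.9,0,0,-16.6],[-50,-49.4,-9.9,0,0,-16.6],[-50,-49.4,-9.9,0,0,-16.6],[-50,-49.4,-9.9,0,0,-16.6],[-50,-49.4,-9.9,0,0,-16.6],[-50,-49.4,-9.9,0,0,-16.6],[-50,-49.4,-9.9,0,0,-16.6],[-50,-49.4,-9.9,0,0,-16.6],[-50,-49.4,-9.9,0,0,-16.6],[-50,-49.4,-9.9,0,0,-16.6],[-50,-49.4,-9.9,0,0,-16.6],[-50,-49.4,-9.9,0,0,-16.6],[-50,-49.4,-9.9,0,0,-16.6],[-50,-49.4,-9.9,0,0,-16.6],[-50,-49.4,-9.9,0,0,-16.6],[-50,-49.4,-9.9,0,0,-16.6],[-50,-49.4,-9.9,0,0,-16.6],[-50,-49.4,-9.9,0,0,-16.6]],
  ],
  claw=7,
)

```text
time: 1.82
tool_pos: [0.5303, 0.0302, 0.3295]
tcp_rot: [-0.002, -3.14, 0.002]
wrist_force: [0.8, -0.7, 0.3]
width: 0.817
```

Run:
```python
from h import *
c=shot('wrist','w1.png'); s=bot.read_state(); print(s['time'],s['tool_pos'],s['tcp_rot'],s['q'].round(2),s['width'])
```

```text
1.8667 [0.53003999 0.0309469  0.32947228] [ 3.04034022e-04 -3.13963431e+00  1.63738696e-03] [ 0.01 -0.06  1.78 -0.    1.42 -1.56] 0.8183288172880908
```

View pics/w1.png

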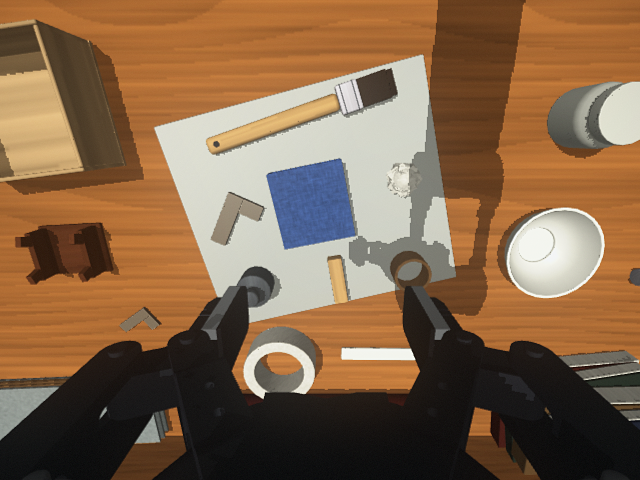

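The wrist view shows the board with the L at (237,217), batten (338,279), ball (402,180), tube (410,270) and brush (300,112). It also shows the rest (72,250) and the bowl (555,252). I'll enlarge it and pick outlines.

Run:
```python
from h import *
c=load('w1'); im=c['color']; hsv=cv2.cvtColor(im,cv2.COLOR_RGB2HSV)
x0,y0=150,55
cr=cv2.resize(im[55:320,150:465],None,fx=2.5,fy=2.25,interpolation=cv2.INTER_CUBIC)
cv2.imwrite('pics/c1.png',cr[:,:,::-1])
cr=cv2.resize(im[205:300,0:130],None,fx=5,fy=5,interpolation=cv2.INTER_CUBIC)
cv2.imwrite('pics/c2.png',cr[:,:,::-1])
def comp(n,roi,lo,hi,z):
    x,y,X,Y=roi; m=cv2.inRange(hsv[y:Y,x:X],lo,hi)
    k,l,st,ce=cv2.connectedComponentsWithStats(m); i=1+np.argmax(st[1:,4]); mm=(l==i).astype(np.uint8)
    cn=max(cv2.findContours(mm,0,1)[0],key=cv2.contourArea)
    pts=np.array([ray(c,u+x,v+y,z)[:2]*1000 for u,v in cn[:,0]],np.float32)
    r=cv2.minAreaRect(pts); print(n,st[i,:4],'rect',np.round(r[0],1),np.round(r[1],1),round(r[2],1))
    return pts
comp('L',(205,185,270,250),(0,25,50),(25,110,200),.020)
comp('batten',(320,248,355,310),(8,70,100),(30,255,255),.030)
comp('tube',(380,245,435,292),(5,90,50),(25,255,255),.047)
comp('ball',(380,155,418,205),(0,0,190),(179,60,255),.0335)
comp('handle',(195,85,345,160),(8,70,100),(30,255,255),.026)
comp('bowl',(495,195,612,305),(0,0,60),(179,70,255),.050)
```

```text
L [ 6  7 53 54] rect [572.2 -94.5] [52.1 76.5] 65.2
batten [ 0  7 35 55] rect [658.7  47.4] [50.4 84.9] 89.9
tube [10  6 45 41] rect [634.2 150.6] [63.6 59.3] 89.9
ball [ 0  0 34 50] rect [510.9 122.8] [65.1 42.5] 1.6
handle [ 11   9 134  60] rect [441.1 -38. ] [ 21.8 177.2] 18.3
bowl [ 10  12 100  91] rect [608.3 338.2] [129.  129.2] 18.3
```

View pics/c1.png

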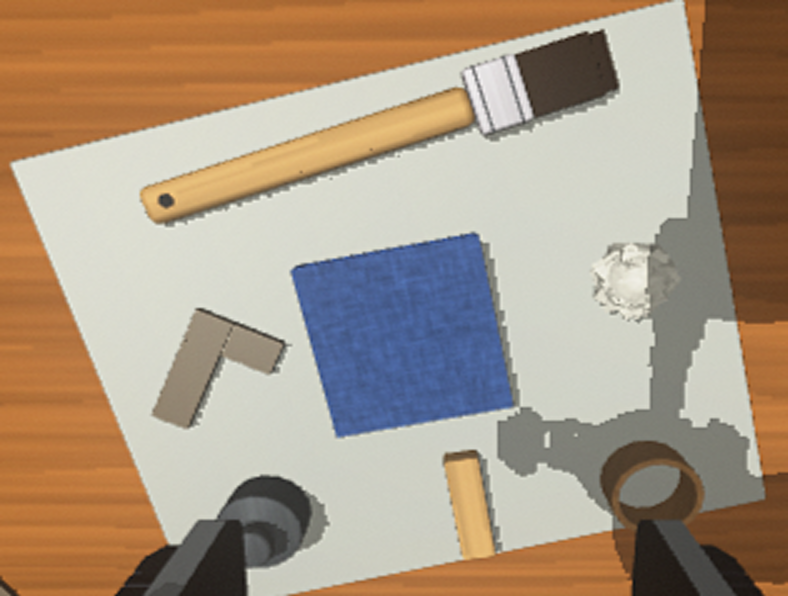

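View pics/c2.png

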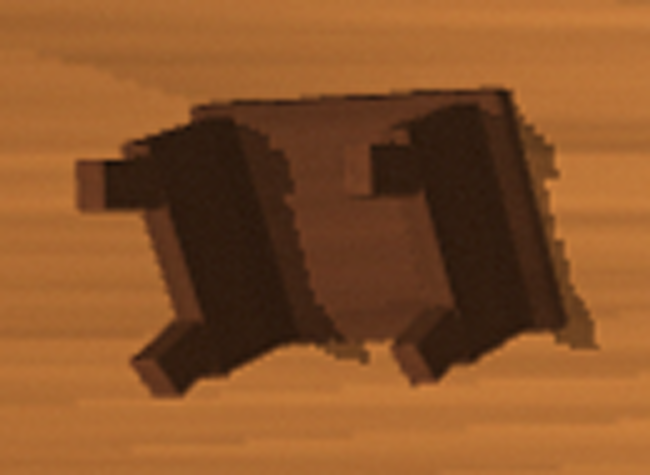

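Run:
```python
from h import *
c=load('w1')
P=lambda u,v:((u+.5)/2.5-.5+150,(v+.5)/2.25-.5+55)
Q=lambda u,v:((u+.5)/5-.5,(v+.5)/5-.5+205)
f=lambda F,pts,z:np.array([ray(c,*F(*p),z)[:2]*1000 for p in pts]).round(1)
print('bat',f(P,[(447,467),(480,463),(495,553),(463,558)],.03).tolist())
print('tube',f(P,[(657,490)],.047),'ball',f(P,[(635,282)],.0335))
print('brush',f(P,[(166,201),(497,95),(607,62)],.026).tolist())
h=f(Q,[(90,186),(155,373),(358,168),(413,363)],.053); print('horn',h.tolist(),h.mean(0))
b=f(Q,[(193,105),(505,91),(567,328)],.006);print(b.tolist(),(b[0]+b[2])/2)
s=load('scene0');d=load('side0')
```

```text
bat [[627.2, 34.7], [624.5, 53.4], [687.3, 63.0], [690.8, 44.2]]
tube [[635.9 150.3]] ball [[511.  133.1]]
brush [[465.1, -110.8], [408.9, 59.5], [392.2, 113.4]]
horn [[588.7, -376.4], [642.3, -372.8], [583.8, -304.5], [639.5, -301.6]] [ 613.575 -338.825]
[[578.9, -385.7], [574.9, -294.5], [648.6, -290.0]] [ 613.75 -337.85]
```

Run:
```python
from h import *
go([.5659,-.1081,.06],65.2);go([.5659,-.1081,.0145],65.2)
```

```text
[-3.6, -13.9, 27.0, -0.1, -0.1, 24.8] dist 30.5 ang 24.8 rows 7.3
[-3.6, -13.9, 31.5, -0.1, -0.1, 24.8] dist 34.6 ang 24.8 rows 8.3
```

servo_tool(
  plan=[
    [[-3.6,-13.9,27,0,0,24.8],[-3.6,-13.9,27,0,0,24.8],[-3.6,-13.9,27,0,0,24.8],[-3.6,-13.9,27,0,0,24.8],[-3.6,-13.9,27,0,0,24.8],[-3.6,-13.9,27,0,0,24.8],[-3.6,-13.9,27,0,0,24.8],[-3.6,-13.9,27,0,0,24.8],[-3.6,-13.9,27,0,0,24.8],[-3.6,-13.9,29,0,0,24.8],[-3.6,-13.9,30.5,0,0,24.8],[-3.6,-13.9,31.2,0,0,24.8],[-3.6,-13.9,31.4,0,0,24.8],[-3.6,-13.9,31.4,0,0,24.8],[-3.6,-13.9,31.4,0,0,24.8]],
  ],
  claw=4.5,
)

```text
time: 3.12
tool_pos: [0.5667, -0.1079, 0.0173]
tcp_rot: [0.673, 3.068, -0.002]
wrist_force: [0.1, -0.6, -1.2]
width: 0.525
```

Run:
```python
from h import *
c=shot('wrist','w2.png'); s=bot.read_state(); print(s['time'],s['tool_pos'],s['wrist_force'],s['width'])
```

```text
3.1667 [ 0.56680389 -0.10813791  0.0173356 ] [-0.6601319  -0.32512448  0.71428414] 0.5244435582255942
```

View pics/w2.png

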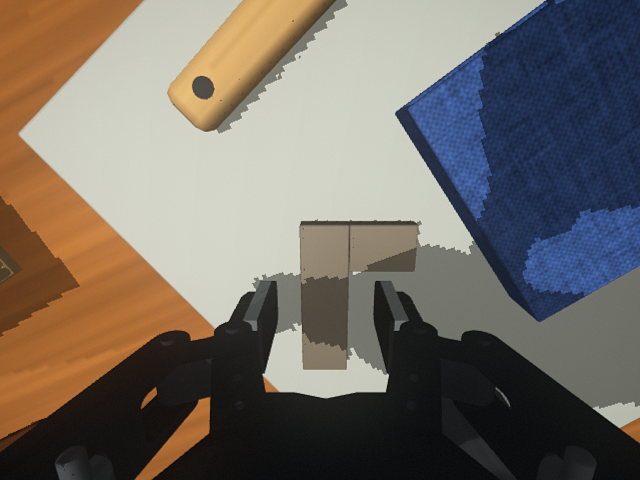

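servo_tool(
  plan=[
    [[0,0,0.3,0,0,0],[0,0,0.4,0,0,0],[0,0,0.4,0,0,0],[0,0,0.4,0,0,0],[0,0,0.4,0,0,0],[0,0,0.4,0,0,0]],
  ],
  claw=0.5,
  grip_force=40,
)

```text
time: 3.67
tool_pos: [0.568, -0.1083, 0.0146]
tcp_rot: [0.673, 3.065, -0.002]
wrist_force: [0.0, 2.6, 5.5]
width: 0.24
```

Run:
```python
from h import *
s=bot.read_state();print(s['tool_pos'],s['wrist_force'],s['width'])
go(s['tool_pos']+[0,0,.12],65.2);go([.46,-.30,.14],80);go([.46,-.30,.06],80)
```

```text
[ 0.56802053 -0.10827525  0.01462198] [0.04484781 2.56543409 5.49543158] 0.23977719107882992
[-0.0, -0.0, -12.0, -0.0, 0.2, 0.0] dist 12.0 ang 0.2 rows 2.9
[1.7, -21.9, -12.5, -0.0, 0.2, -14.8] dist 25.3 ang 14.8 rows 6.1
[1.8, -21.9, -4.5, -0.0, 0.2, -14.8] dist 22.5 ang 14.8 rows 5.4
```

Run:
```python
from h import *
go([.43,-.345,.14],80);go([.43,-.345,.05],80)
```

```text
[2.6, -27.3, -12.5, -0.0, 0.2, -14.8] dist 30.1 ang 14.8 rows 7.2
[2.6, -27.3, -3.5, -0.0, 0.2, -14.8] dist 27.6 ang 14.8 rows 6.6
```

servo_tool(
  plan=[
    [[0,0,-4,0,0,0],[0,0,-8,0,0,0],[0,0,-12,0,0,0],[0.5,-4,-12.5,0,0,-3],[1,-8,-12.5,0,0,-6],[1.3,-12,-12.5,0,0,-9],[1.7,-16,-12.5,0,0,-12],[2,-20,-12.5,0,0,-14.8],[2.3,-24,-12.5,0,0,-14.8],[2.6,-27.3,-12.5,0,0,-14.8],[2.6,-27.3,-12.5,0,0,-14.8],[2.6,-27.3,-9,0,0,-14.8],[2.6,-27.3,-5,0,0,-14.8],[2.6,-27.3,-3.5,0,0,-14.8],[2.6,-27.3,-3.5,0,0,-14.8]],
  ],
)

```text
time: 4.92
tool_pos: [0.4263, -0.3418, 0.0444]
tcp_rot: [-0.273, -3.125, -0.008]
wrist_force: [-1.4, -0.7, -0.9]
width: 0.241
```

servo_tool(
  plan=[
    [[0,0,0,0,0,0],[0,0,0,0,0,0],[0,0,0,0,0,0],[0,0,-4,0,0,0],[0,0,-8,0,0,0],[0,0,-12,0,0,0],[0,0,-16,0,0,0],[0,0,-16,0,0,0]],
  ],
  claw=5,
)

```text
time: 5.58
tool_pos: [0.4324, -0.347, 0.217]
tcp_rot: [0.272, 3.118, -0.011]
wrist_force: [1.4, 0.2, 0.7]
width: 0.584
```

Run:
```python
from h import *
c=shot('wrist','w3.png'); s=bot.read_state();print(s['time'],s['tool_pos'],s['wrist_force'],s['width'],s['q'].round(2))
go([.6575,.0488,.19],98.6); go([.6575,.0488,.07],98.6); go([.6575,.0488,.018],98.6)
```

```text
5.6333 [ 0.43109303 -0.34589134  0.21322389] [0.32338558 0.39507801 0.43939581] 0.5842778518963863 [-0.72  0.04  1.89  0.    1.2  -2.12]
[-15.4, 42.8, 2.3, -0.3, 0.4, -18.6] dist 45.6 ang 18.6 rows 10.9
[-15.3, 42.9, 14.3, -0.3, 0.4, -18.6] dist 47.7 ang 18.6 rows 11.4
[-15.3, 42.9, 19.5, -0.3, 0.4, -18.6] dist 49.5 ang 18.6 rows 11.9
```

View pics/w3.png

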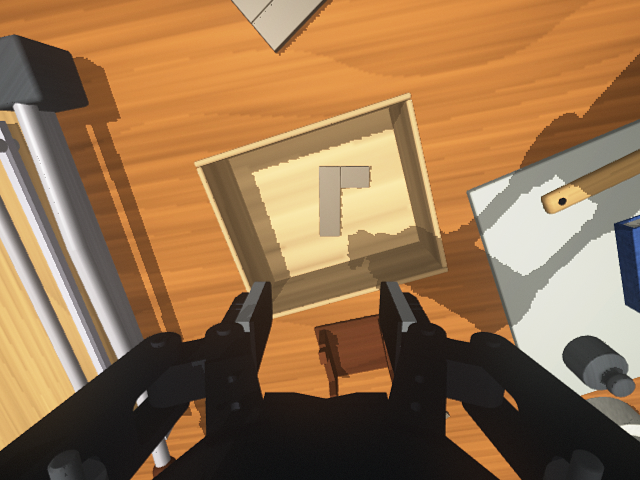

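servo_tool(
  plan=[
    [[-1.5,4,0,0,0,-2],[-3,8,0,0,0,-5],[-5,12,0,0,0,-8],[-6,16,0,0,0,-11],[-7,20,2,0,0,-14],[-9,24,3,0,0,-18.6],[-10,28,5,0,0,-18.6],[-12,32,7,0,0,-18.6],[-13,35.5,9,0,0,-18.6],[-14.5,39,11,0,0,-18.6],[-15.3,42.9,13.5,0,0,-18.6],[-15.3,42.9,14.3,0,0,-18.6],[-15.3,42.9,15,0,0,-18.6],[-15.3,42.9,17.5,0,0,-18.6],[-15.3,42.9,19,0,0,-18.6],[-15.3,42.9,19.5,0,0,-18.6],[-15.3,42.9,19.5,0,0,-18.6]],
  ],
)

```text
time: 7.05
tool_pos: [0.6554, 0.0484, 0.0158]
tcp_rot: [-0.235, 3.13, -0.009]
wrist_force: [0.1, 0.4, 1.2]
width: 0.587
```

Run:
```python
from h import *
c=load('w3'); b=np.array([ray(c,*p,.085)[:2] for p in [(197,163),(410,95),(446,268),(248,318)]]);print(b.round(3).tolist(),b.mean(0))
c=shot('wrist','w4.png'); s=bot.read_state();print(s['time'],s['tool_pos'],s['wrist_force'],s['width'])
go([.6575,.0488,.018],98.6)
```

```text
[[0.363, -0.441], [0.343, -0.266], [0.49, -0.249], [0.509, -0.435]] [ 0.4261409  -0.34778696]
7.1 [0.65672433 0.04833445 0.01735966] [-0.62867598 -0.02320618 -0.2114646 ] 0.5868781388353437
[-0.1, 0.0, -0.1, -0.4, 0.3, -0.0] dist 0.1 ang 0.5 rows 0.1
```

View pics/w4.png

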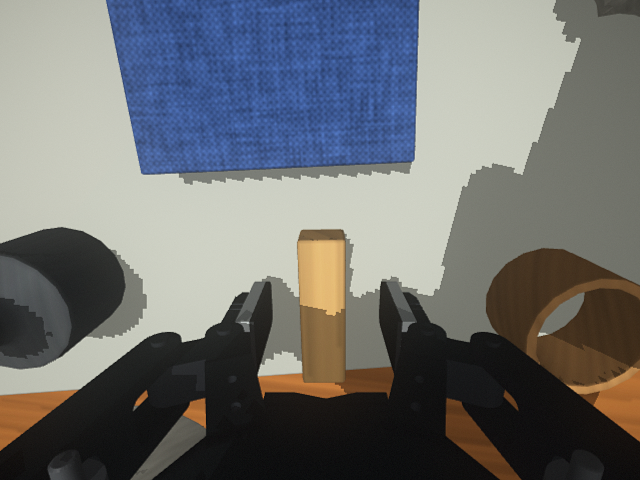

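The batten sits between the fingers. I'll close, then carry it over the box.

servo_tool(
  plan=[
    [[0,0,0,0,0,0],[0,0,0,0,0,0],[0,0,0,0,0,0],[0,0,0,0,0,0],[0,0,0,0,0,0]],
  ],
  claw=0.5,
  grip_force=40,
)

```text
time: 7.52
tool_pos: [0.6582, 0.048, 0.0193]
tcp_rot: [-0.234, 3.124, -0.01]
wrist_force: [-0.8, -1.4, 6.1]
width: 0.222
```

Run:
```python
from h import *
s=bot.read_state();print(s['tool_pos'],s['wrist_force'],s['width'])
go([.45,-.31,.16],80);go([.45,-.31,.07],80)
```

```text
[0.6581944  0.04802287 0.01930547] [-0.78248978 -1.4204449   6.05944429] 0.22183469585301782
[25.8, -32.4, -14.1, -0.3, 0.5, 18.6] dist 43.7 ang 18.6 rows 10.5
[25.9, -32.3, -5.1, -0.3, 0.5, 18.6] dist 41.7 ang 18.6 rows 10.0
```

servo_tool(
  plan=[
    [[0,0,-4,0,0,0],[0,0,-8,0,0,0],[1,-1,-12,0,0,0],[4,-4,-14,0,0,3],[6.5,-7.5,-14,0,0,6],[9,-11,-14,0,0,9],[11.5,-14,-14,0,0,12],[14,-17,-14,0,0,15],[16.5,-20,-14,0,0,18.6],[19,-23,-14,0,0,18.6],[21.5,-26.5,-14,0,0,18.6],[24,-30,-14,0,0,18.6],[25.8,-32.3,-13,0,0,18.6],[25.8,-32.3,-10,0,0,18.6],[25.8,-32.3,-7,0,0,18.6],[25.8,-32.3,-5,0,0,18.6],[25.8,-32.3,-5,0,0,18.6]],
  ],
)

```text
time: 8.93
tool_pos: [0.4468, -0.3071, 0.0645]
tcp_rot: [0.276, 3.128, 0.0]
wrist_force: [-1.4, 1.0, -1.4]
width: 0.218
```

servo_tool(
  plan=[
    [[0,0,0,0,0,0],[0,0,0,0,0,0],[0,0,0,0,0,0],[0,0,-4,0,0,0],[0,0,-8,0,0,0],[0,0,-12,0,0,0],[0,0,-14,0,0,0]],
  ],
  claw=5,
)

```text
time: 9.52
tool_pos: [0.4496, -0.309, 0.2125]
tcp_rot: [0.274, 3.119, -0.009]
wrist_force: [0.5, -0.5, 0.3]
width: 0.585
```

Run:
```python
from h import *
c=shot('wrist','w5.png'); s=bot.read_state();print(s['time'],s['tool_pos'],s['wrist_force'],s['width'],s['q'].round(2))
go([.511,.133,.20],80);go([.511,.133,.08],80);go([.511,.133,.020],80)
```

```text
9.5667 [ 0.45121139 -0.31025006  0.21581185] [ 1.54658364 -0.20109333  2.01664988] 0.5820815153206279 [-0.65  0.02  1.91  0.    1.19 -2.04]
[1.9, 44.7, 1.2, -0.4, 0.9, -0.1] dist 44.8 ang 1.0 rows 10.7
[2.1, 44.8, 13.2, -0.4, 0.9, -0.1] dist 46.7 ang 1.0 rows 11.2
[2.2, 44.8, 19.2, -0.4, 0.9, -0.1] dist 48.8 ang 1.0 rows 11.7
```

View pics/w5.png

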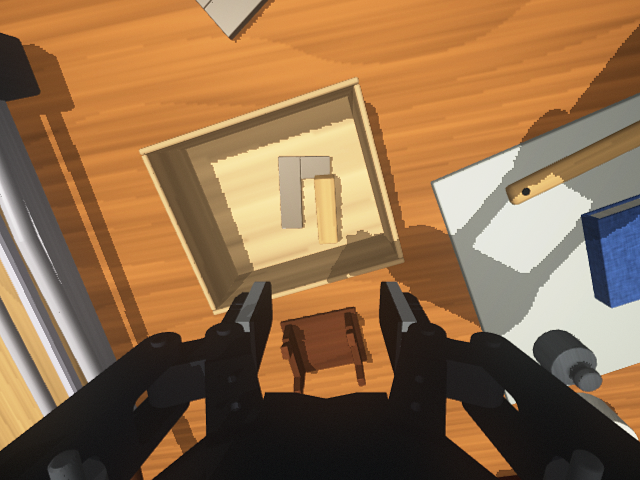

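servo_tool(
  plan=[
    [[0.2,4,0,0,0,0],[0.4,8,0,0,0,0],[0.6,12,0,0,0,0],[0.8,16,1,0,0,0],[1,20,1,0,0,0],[1.2,24,1,0,0,0],[1.4,28,2,0,0,0],[1.6,32,4,0,0,0],[1.8,36,6,0,0,0],[2,40,8,0,0,0],[2.2,43,10,0,0,0],[2.2,44.8,12,0,0,0],[2.2,44.8,13.2,0,0,0],[2.2,44.8,15,0,0,0],[2.2,44.8,17.5,0,0,0],[2.2,44.8,19,0,0,0],[2.2,44.8,19.3,0,0,0],[2.2,44.8,19.3,0,0,0]],
  ],
  claw=7,
)

```text
time: 11.07
tool_pos: [0.5101, 0.1323, 0.019]
tcp_rot: [0.274, 3.115, -0.014]
wrist_force: [0.6, -0.5, 0.3]
width: 0.82
```

Run:
```python
from h import *
c=shot('wrist','w6.png'); s=bot.read_state();print(s['time'],s['tool_pos'],s['wrist_force'],s['width'],s['tcp_rot'])
```

```text
11.1167 [0.51121526 0.13248623 0.0200592 ] [1.1924242  0.73928454 0.10868984] 0.8187553360064916 [ 0.27436088  3.11323746 -0.01326619]
```

View pics/w6.png

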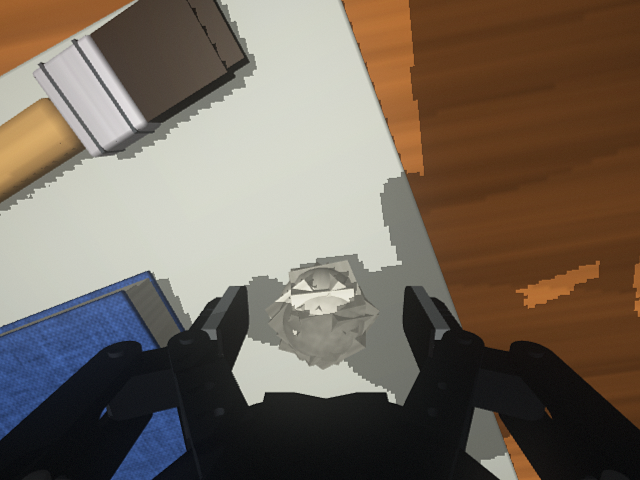

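servo_tool(
  plan=[
    [[0,0,0,0,0,0],[0,0,0,0,0,0],[0,0,0,0,0,0],[0,0,0,0,0,0],[0,0,0,0,0,0]],
  ],
  claw=2,
  grip_force=30,
)

```text
time: 11.53
tool_pos: [0.5132, 0.1326, 0.0225]
tcp_rot: [0.274, 3.109, -0.012]
wrist_force: [-1.5, -1.7, 5.8]
width: 0.566
```

Run:
```python
from h import *
s=bot.read_state();print(s['tool_pos'],s['wrist_force'],s['width'])
go([.46,-.39,.20],80);go([.46,-.39,.07],80)
```

```text
[0.51315078 0.13262637 0.02246072] [-1.48922343 -1.73384794  5.81501191] 0.5660908420385726
[-4.3, -52.5, -17.4, -0.3, 1.2, -0.1] dist 55.5 ang 1.2 rows 13.3
[-4.0, -52.4, -4.4, -0.3, 1.2, -0.1] dist 52.7 ang 1.2 rows 12.6
```

servo_tool(
  plan=[
    [[0,0,-4,0,0,0],[0,0,-8,0,0,0],[-0.2,-2,-12,0,0.5,0],[-0.5,-6,-14,0,1,0],[-0.8,-10,-16,0,1.2,0],[-1,-14,-17,0,1.2,0],[-1.3,-18,-17,0,1.2,0],[-1.6,-22,-17,0,1.2,0],[-2,-26,-17,0,1.2,0],[-2.3,-30,-17,0,1.2,0],[-2.7,-34,-17,0,1.2,0],[-3,-38,-17,0,1.2,0],[-3.3,-42,-17,0,1.2,0],[-3.7,-46,-17,0,1.2,0],[-4,-50,-17,0,1.2,0],[-4.2,-52.4,-14,0,1.2,0],[-4.1,-52.4,-10,0,1.2,0],[-4,-52.4,-6,0,1.2,0],[-4,-52.4,-4.5,0,1.2,0],[-4,-52.4,-4.5,0,1.2,0]],
  ],
)

```text
time: 13.2
tool_pos: [0.4565, -0.3874, 0.0664]
tcp_rot: [-0.277, -3.121, 0.0]
wrist_force: [-0.6, 0.1, 0.3]
width: 0.567
```

servo_tool(
  plan=[
    [[0,0,0,0,0,0],[0,0,0,0,0,0],[0,0,0,0,0,0],[0,0,-4,0,0,0],[0,0,-8,0,0,0],[0,0,-12,0,0,0],[0,0,-14,0,0,0]],
  ],
  claw=6.5,
)

```text
time: 13.78
tool_pos: [0.4609, -0.39, 0.2162]
tcp_rot: [0.276, 3.127, -0.013]
wrist_force: [0.7, -1.3, 0.7]
width: 0.757
```

Run:
```python
from h import *
c=shot('wrist','w7.png'); s=bot.read_state();print(s['time'],s['tool_pos'],s['wrist_force'],s['width'],s['q'].round(2))
go([.639,.151,.20],80);go([.639,.151,.10],80);go([.639,.151,.020],80)
```

```text
13.8333 [ 0.46234314 -0.39135387  0.21975278] [ 1.06243618 -1.11900044  2.71450691] 0.758540590201525 [-0.74  0.13  1.78 -0.01  1.21 -2.13]
[-7.9, 56.5, 1.4, -0.6, 0.5, -0.1] dist 57.1 ang 0.8 rows 13.7
[-7.8, 56.6, 11.4, -0.6, 0.5, -0.1] dist 58.3 ang 0.8 rows 14.0
[-7.7, 56.7, 19.4, -0.6, 0.5, -0.1] dist 60.4 ang 0.8 rows 14.5
```

View pics/w7.png

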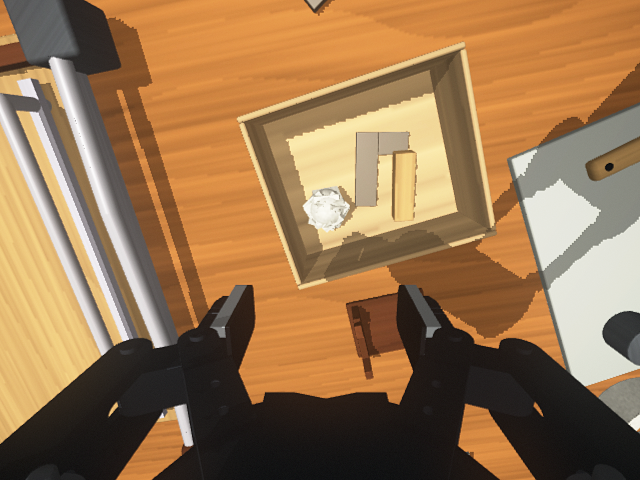

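servo_tool(
  plan=[
    [[-0.5,4,0,0,0,0],[-1,8,0,0,0,0],[-1.6,12,0,0,0,0],[-2.2,16,0,0,0,0],[-2.8,20,0,0,0,0],[-3.4,24,1,0,0,0],[-4,28,1,0,0,0],[-4.5,32,2,0,0,0],[-5,36,3,0,0,0],[-5.5,40,4,0,0,0],[-6,44,6,0,0,0],[-6.5,48,8,0,0,0],[-7,52,10,-0.5,0.5,0],[-7.5,55,11,-0.5,0.5,0],[-7.8,56.6,11.4,-0.5,0.5,0],[-7.8,56.6,11.4,-0.5,0.5,0],[-7.8,56.6,11.4,-0.5,0.5,0]],
  ],
  claw=7.8,
)

```text
time: 15.25
tool_pos: [0.64, 0.1517, 0.1019]
tcp_rot: [0.272, 3.128, -0.004]
wrist_force: [-0.5, -1.2, -0.2]
width: 0.914
```

Run:
```python
from h import *
c=shot('wrist','w8.png'); s=bot.read_state();print(s['time'],s['tool_pos'],s['wrist_force'],s['width'])
hsv=cv2.cvtColor(c['color'],cv2.COLOR_RGB2HSV)
```

```text
15.3 [0.63999731 0.15063747 0.1021593 ] [-0.83954037 -1.01089783 -0.39430281] 0.9140476069055572
```

View pics/w8.png

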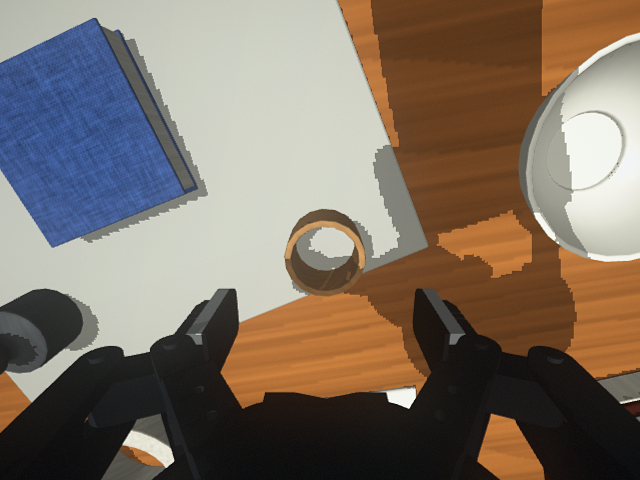

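Run:
```python
from h import *
c=load('w8'); p=ray(c,325,258,.047); print(p, [ray(c,u,v,.047)[:2].round(4) for u,v in [(285,258),(365,258),(325,220),(325,296)]])
go([p[0],p[1],.020],80)
```

```text
[0.63992144 0.15147426 0.047     ] [array([0.6356, 0.1266]), array([0.6443, 0.1763]), array([0.6156, 0.1558]), array([0.666 , 0.1469])]
[0.0, 0.1, 8.2, -0.1, 0.1, -0.0] dist 8.2 ang 0.2 rows 2.0
```

servo_tool(
  plan=[
    [[0,0.1,3,0,0,0],[0,0.1,5.5,0,0,0],[0,0.1,7.5,0,0,0],[0,0.1,8.1,0,0,0],[0,0.1,8.1,0,0,0]],
  ],
)

```text
time: 15.72
tool_pos: [0.639, 0.1495, 0.0203]
tcp_rot: [-0.278, -3.128, 0.005]
wrist_force: [0.0, 0.7, -0.8]
width: 0.915
```

servo_tool(
  plan=[
    [[0,0,0,0,0,0],[0,0,0,0,0,0],[0,0,0,0,0,0],[0,0,0,0,0,0],[0,0,0,0,0,0]],
  ],
  claw=3,
  grip_force=25,
)

```text
time: 16.13
tool_pos: [0.6409, 0.1493, 0.0229]
tcp_rot: [0.277, 3.126, -0.005]
wrist_force: [-0.6, -3.0, 7.3]
width: 0.599
```

Run:
```python
from h import *
s=bot.read_state();print(s['tool_pos'],s['wrist_force'],s['width'])
go([.40,-.40,.20],80);go([.39,-.39,.07],80)
```

```text
[0.64085671 0.14930564 0.02289459] [-0.56488809 -3.03420937  7.25591549] 0.5993029662655364
[14.0, -58.4, -17.6, -0.2, 0.2, -0.1] dist 62.5 ang 0.3 rows 15.0
[15.2, -57.5, -4.6, -0.2, 0.2, -0.1] dist 59.7 ang 0.3 rows 14.3
```

Run:
```python
from h import *
go([.388,-.35,.20],80);go([.388,-.35,.05],80)
```

```text
[16.0, -53.7, -17.6, -0.2, 0.2, -0.1] dist 58.7 ang 0.3 rows 14.1
[16.1, -53.6, -2.6, -0.2, 0.2, -0.1] dist 56.0 ang 0.3 rows 13.4
```

servo_tool(
  plan=[
    [[0,0,-4,0,0,0],[0,0,-8,0,0,0],[0.5,-2,-12,0,0,0],[2,-6,-14,0,0,0],[3,-10,-16,0,0,0],[4,-14,-17,0,0,0],[5.5,-18,-17,0,0,0],[7,-22,-17,0,0,0],[8,-26,-17,0,0,0],[9,-30,-17,0,0,0],[10.5,-34,-17,0,0,0],[12,-38,-17,0,0,0],[13,-42,-17,0,0,0],[14.5,-46,-17,0,0,0],[15.5,-50,-17,0,0,0],[16,-53.6,-15,0,0,0],[16,-53.6,-11,0,0,0],[16,-53.6,-7,0,0,0],[16,-53.6,-4,0,0,0],[16,-53.6,-3,0,0,0]],
  ],
)

```text
time: 17.8
tool_pos: [0.3855, -0.3474, 0.0488]
tcp_rot: [-0.279, -3.125, -0.004]
wrist_force: [-0.7, 0.2, -0.9]
width: 0.597
```

servo_tool(
  plan=[
    [[0,0,0,0,0,0],[0,0,0,0,0,0],[0,0,0,0,0,0],[0,0,0,0,0,0],[0,0,-4,0,0,0],[0,0,-8,0,0,0],[0,0,-12,0,0,0],[0,0,-16,0,0,0]],
  ],
  claw=6.8,
)

```text
time: 18.47
tool_pos: [0.3867, -0.3481, 0.213]
tcp_rot: [-0.278, -3.128, -0.0]
wrist_force: [0.7, -1.2, 0.5]
width: 0.798
```

Run:
```python
from h import *
c=shot('wrist','w9.png'); s=bot.read_state();print(s['time'],s['tool_pos'],s['wrist_force'],s['width'],s['q'].round(2))
go([.4317,-.0095,.20],18.3);go([.4317,-.0095,.08],18.3);go([.4317,-.0095,.015],18.3)
```

```text
18.5167 [ 0.39057537 -0.35187336  0.22298432] [ 1.77776384 -2.29149681  5.55348538] 0.7932145305730146 [-0.78 -0.02  1.94 -0.    1.21 -2.17]
[2.0, 34.4, 2.0, -0.1, 0.9, 61.5] dist 34.6 ang 61.5 rows 8.6
[2.2, 34.5, 14.0, -0.1, 0.9, 61.5] dist 37.3 ang 61.5 rows 9.0
[2.2, 34.6, 20.5, -0.1, 0.9, 61.5] dist 40.3 ang 61.5 rows 9.7
```

View pics/w9.png

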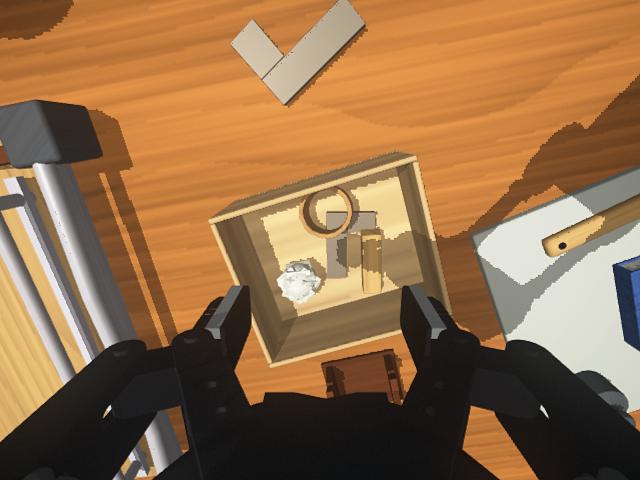

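servo_tool(
  plan=[
    [[0.2,3.5,0,0,0.9,6],[0.4,7,1,0,0.9,12],[0.7,11,2,0,0.9,19],[1,15,3,0,0.9,26],[1.3,19,5,0,0.9,33],[1.6,23,7,0,0.9,40],[1.8,27,9,0,0.9,47],[2,31,11,0,0.9,54],[2.2,34.6,13,0,0.9,61.5],[2.2,34.6,14,0,0.9,61.5],[2.2,34.6,15,0,0.9,61.5],[2.2,34.6,18,0,0.9,61.5],[2.2,34.6,19.8,0,0.9,61.5],[2.2,34.6,20.4,0,0.9,61.5],[2.2,34.6,20.4,0,0.9,61.5],[2.2,34.6,20.4,0,0.9,61.5]],
  ],
  claw=4.5,
)

```text
time: 19.85
tool_pos: [0.4333, -0.0096, 0.0172]
tcp_rot: [1.838, 2.546, -0.0]
wrist_force: [0.7, 0.1, -0.0]
width: 0.529
```

Run:
```python
from h import *
c=shot('wrist','w10.png'); s=bot.read_state();print(s['time'],s['tool_pos'],s['wrist_force'],s['width'])
go([.4317,-.0095,.0145],18.3)
```

```text
19.9 [ 0.43384009 -0.00972316  0.01762848] [-0.76673531 -0.56722635  0.35633521] 0.5264065103664922
[0.1, -0.2, 0.3, 0.1, 0.1, 0.0] dist 0.4 ang 0.1 rows 0.1
```

View pics/w10.png

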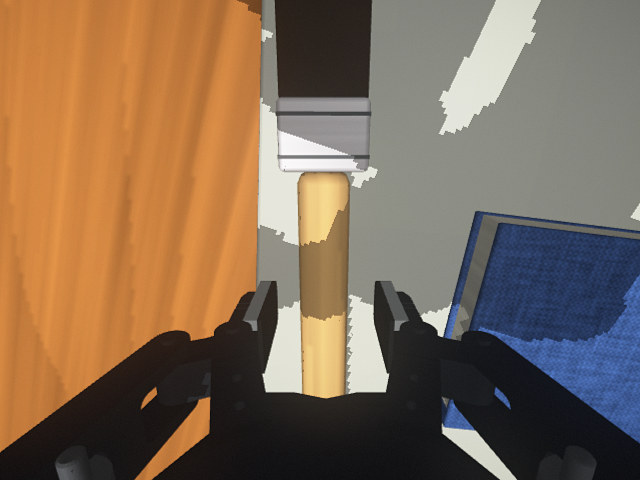

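servo_tool(
  plan=[
    [[0,-0.1,0.4,0,0,0],[0,-0.1,0.5,0,0,0],[0,-0.1,0.5,0,0,0],[0,-0.1,0.5,0,0,0],[0,-0.1,0.5,0,0,0],[0,-0.1,0.5,0,0,0]],
  ],
  claw=0.5,
  grip_force=70,
)

```text
time: 20.4
tool_pos: [0.4346, -0.0104, 0.0142]
tcp_rot: [1.837, 2.542, 0.004]
wrist_force: [-0.7, 0.1, 5.9]
width: 0.235
```

Run:
```python
from h import *
c=load('w10');p=ray(c,323.5,172,.026);print(p)
s=bot.read_state();t=s['tool_pos'];print(t,s['wrist_force'],s['width'],s['tcp_rot'])
print('junction dist along',(p[:2]-t[:2])@[-.314,.949],'across',(p[:2]-t[:2])@[.949,.314])
```

```text
[0.41283335 0.04645901 0.026     ]
[ 0.43464267 -0.01042276  0.01424704] [-0.67888824  0.05833848  5.93331802] 0.2345495467272708 [1.83707998 2.54238045 0.00366033]
junction dist along 0.06082892618864029 across -0.002836164248914936
```

```bash
cat >> h.py <<'E'
TIP=np.array([.1338,0,-.0048])
def dip(tip,J,t):
    M=Rt(J,t); return np.array(tip)-M@TIP
E
python3 - <<'E'
from h import *
for z in (.14,.022):
    p=dip([.608,.340,z],18.3,-40); print(p); go(p,18.3,-40)
E
```

```text
[0.64115199 0.23975764 0.22232797]
[17.2, 27.6, -20.7, 0.3, -39.8, -0.1] dist 38.5 ang 39.8 rows 9.2
[0.64115199 0.23975764 0.10432797]
[17.2, 27.5, -8.9, 0.3, -39.8, -0.1] dist 33.7 ang 39.8 rows 8.1
```

servo_tool(
  plan=[
    [[0,0,-4,0,0,0],[0,0,-8,0,0,0],[0,0,-12,0,0,0],[1,2,-16,0,0,0],[3,5,-18,0,-4,0],[5,8,-19,0,-10,0],[7,11,-20,0,-16,0],[9,14.5,-20.7,0,-22,0],[11,18,-20.7,0,-28,0],[13,21,-20.7,0,-34,0],[15,24,-20.7,0,-39.8,0],[17.2,27.5,-20.7,0,-39.8,0],[17.2,27.5,-20.7,0,-39.8,0],[17.2,27.5,-20.7,0,-39.8,0],[17.2,27.5,-20.7,0,-39.8,0]],
  ],
)

```text
time: 21.65
tool_pos: [0.6404, 0.2392, 0.2217]
tcp_rot: [1.479, 2.043, -0.533]
wrist_force: [0.5, 0.7, -0.2]
width: 0.234
```

Run:
```python
from h import *
shot('scene','s11.png')
c=shot('wrist','w11.png'); s=bot.read_state();print(s['time'],s['tool_pos'],s['wrist_force'],s['width'],s['q'].round(2))
M=R.from_rotvec(s['tcp_rot']).as_matrix(); print('tip',s['tool_pos']+M@TIP)
go(dip([.608,.340,.022],18.3,-40),18.3,-40)
im=cv2.imread('pics/s11.png');cv2.imwrite('pics/s11c.png',cv2.resize(im[130:330,280:500],None,fx=3,fy=3))
```

```text
21.75 [0.64030195 0.23806807 0.22310277] [-0.84957274  0.49177127 -0.20691911] 0.23434522958553028 [ 0.63  0.42  1.57 -0.66  1.44  0.51]
tip [0.60771143 0.33859959 0.14090331]
[7.7, 0.1, 9.0, 0.2, -0.1, -0.3] dist 11.9 ang 0.3 rows 2.8
```

View pics/s11c.png

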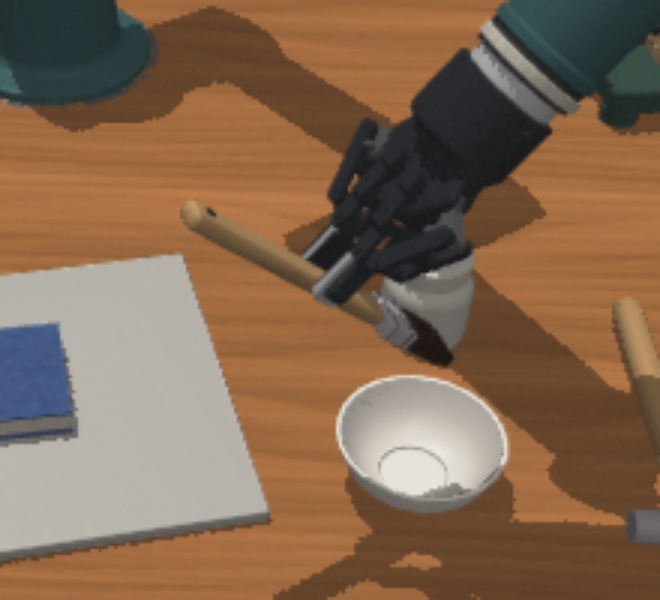

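View pics/w11.png

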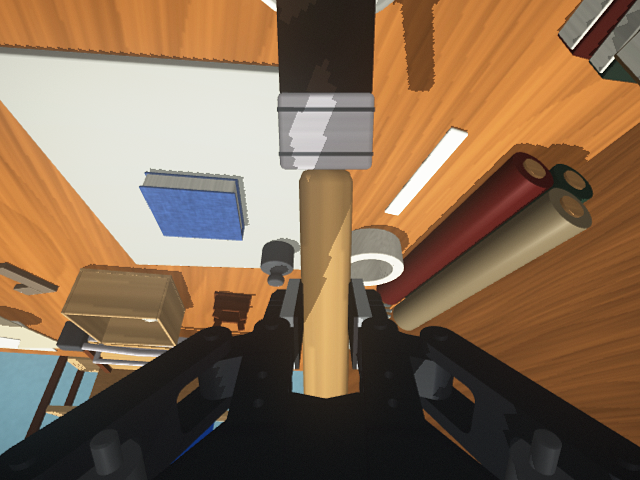

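servo_tool(
  plan=[
    [[2,0,2.3,0,0,0],[4,0,4.6,0,0,0],[6,0,7,0,0,0],[7.2,0.1,8.4,0,0,0],[7.7,0.1,9,0,0,0],[7.7,0.1,9,0,0,0],[7.7,0.1,9,0,0,0],[7.7,0.1,9,0,0,0],[7.7,0.1,9,0,0,0],[7.7,0.1,9,0,0,0]],
  ],
)

```text
time: 22.58
tool_pos: [0.6425, 0.2405, 0.1067]
tcp_rot: [1.482, 2.041, -0.527]
wrist_force: [-0.4, -0.1, -1.4]
width: 0.234
```

Run:
```python
from h import *
shot('scene','s12.png'); s=bot.read_state();print(s['time'],s['tool_pos'],s['wrist_force'],s['width'])
M=R.from_rotvec(s['tcp_rot']).as_matrix(); print('tip',s['tool_pos']+M@TIP)
im=cv2.imread('pics/s12.png');cv2.imwrite('pics/s12c.png',cv2.resize(im[180:330,320:500],None,fx=4,fy=4))
```

```text
22.6333 [0.64222022 0.24039777 0.10631089] [-0.68297416 -0.26847723 -0.5304873 ] 0.23211881801852063
tip [0.60980515 0.34104786 0.02418719]
```

View pics/s12c.png

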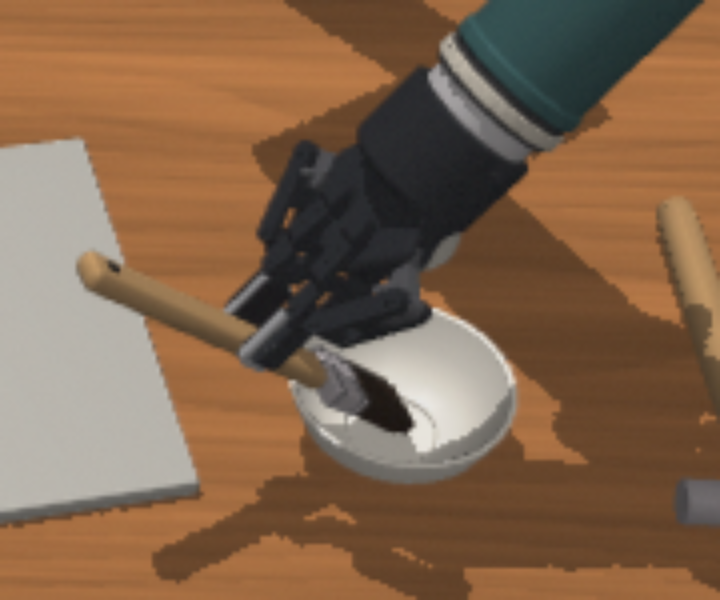

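Run:
```python
from h import *
go([.6422,.2404,.22],18.3,-40);go([.632,.07,.22],11);go([.614,-.338,.20],3);go([.614,-.338,.12],3)
```

```text
[-7.3, 0.1, -8.7, 0.3, -0.1, -0.4] dist 11.4 ang 0.5 rows 2.7
[-19.5, -6.2, 1.4, 3.0, 39.8, 6.8] dist 20.5 ang 40.5 rows 5.7
[-47.6, -20.7, 27.4, 5.7, 39.6, 14.4] dist 58.7 ang 42.5 rows 14.1
[-42.5, -20.7, 33.5, 5.7, 39.6, 14.4] dist 57.9 ang 42.5 rows 13.9
```

servo_tool(
  plan=[
    [[-2.5,0,-3,0,0,0],[-5,0,-6,0,0,0],[-7.3,0.1,-8.7,0,0,0],[-9.5,-1,-7,0.5,6,1],[-12,-2.2,-5,1,13,2],[-14.5,-3.5,-3,1.5,20,3.2],[-17,-4.8,-1,2,27,4.5],[-19.5,-6.2,1.4,2.5,33,6],[-22,-7.5,4,3,39,7],[-24.5,-9,6.2,3.5,39.8,8],[-27.2,-10.3,8.5,4,39.8,9],[-30,-11.7,11,4.4,39.8,10],[-32.8,-13.1,13.7,4.7,39.7,11],[-35.6,-14.6,16.3,5,39.7,12],[-38.4,-16,19,5.4,39.6,13],[-41.2,-17.5,21.6,5.7,39.6,14],[-44,-19,24.2,5.7,39.6,14.4],[-47.6,-20.7,27.4,5.7,39.6,14.4],[-47.6,-20.7,27.4,5.7,39.6,14.4],[-47.6,-20.7,27.4,5.7,39.6,14.4]],
  ],
)

```text
time: 24.3
tool_pos: [0.6131, -0.3421, 0.1998]
tcp_rot: [2.166, 2.275, -0.001]
wrist_force: [-0.7, 0.6, -1.1]
width: 0.232
```

Run:
```python
from h import *
c=shot('wrist','w13.png'); s=bot.read_state();print(s['time'],s['tool_pos'],s['wrist_force'],s['width'],s['q'].round(2),s['tcp_rot'])
go([.6136,-.3390,.09],3);go([.6136,-.339,.0382],3)
```

```text
24.35 [ 0.61346424 -0.33971089  0.1997844 ] [0.42335244 0.9056739  0.00547917] 0.2348020637104451 [-0.54  0.33  1.58  0.    1.23 -0.59] [-2.16439919e+00 -2.27678949e+00 -7.78040093e-04]
[0.1, 0.0, 11.0, 0.0, -0.0, -0.1] dist 11.0 ang 0.1 rows 2.6
[0.1, 0.0, 16.2, 0.0, -0.0, -0.1] dist 16.2 ang 0.1 rows 3.9
```

View pics/w13.png

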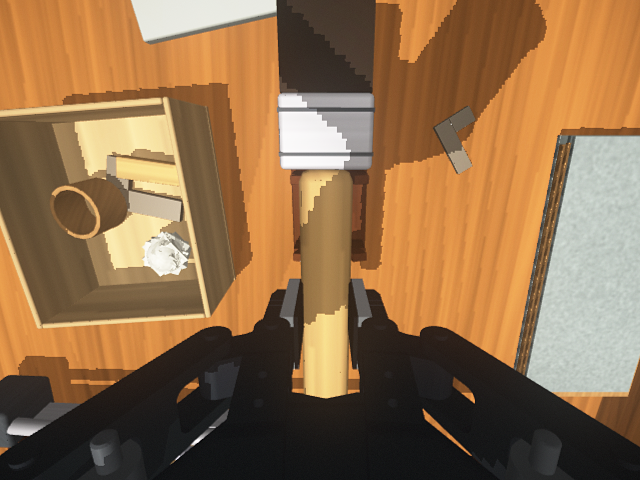

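servo_tool(
  plan=[
    [[0,0,4,0,0,0],[0,0,8,0,0,0],[0,0,11,0,0,0],[0.1,0,13,0,0,0],[0.1,0,14.5,0,0,0],[0.1,0,15.5,0,0,0],[0.1,0,16,0,0,0],[0.1,0,16,0,0,0],[0.1,0,16,0,0,0]],
  ],
)

```text
time: 25.1
tool_pos: [0.6146, -0.3389, 0.0413]
tcp_rot: [2.163, 2.276, 0.002]
wrist_force: [0.3, -0.4, -0.9]
width: 0.235
```

Run:
```python
from h import *
c=shot('scene','s14.png'); s=bot.read_state();print(s['time'],s['tool_pos'],s['wrist_force'],s['width'])
im=cv2.imread('pics/s14.png');cv2.imwrite('pics/s14c.png',cv2.resize(im[180:330,60:240],None,fx=4,fy=4))
shot('side','d14.png');im=cv2.imread('pics/d14.png');cv2.imwrite('pics/d14c.png',cv2.resize(im[290:440,360:540],None,fx=4,fy=4))
```

```text
25.15 [ 0.61486971 -0.33924345  0.04182687] [ 0.34653341 -0.12589991 -0.47580757] 0.23347471803551456
```

View pics/s14c.png

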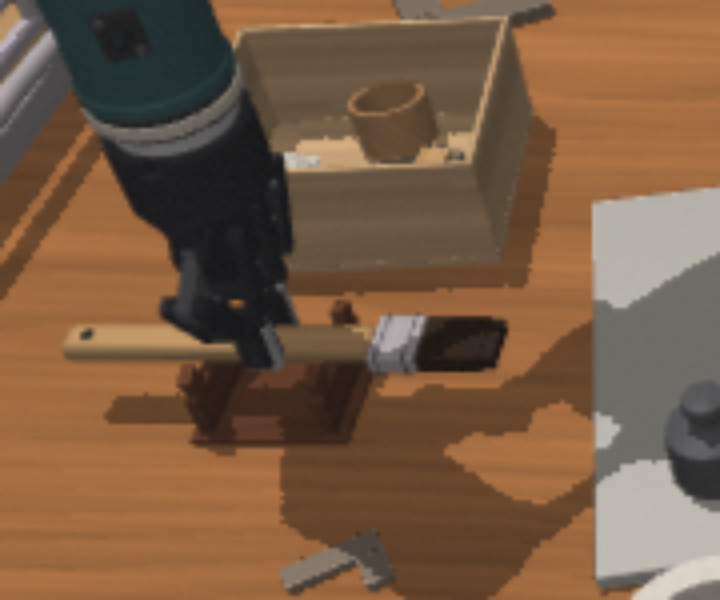

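View pics/d14c.png

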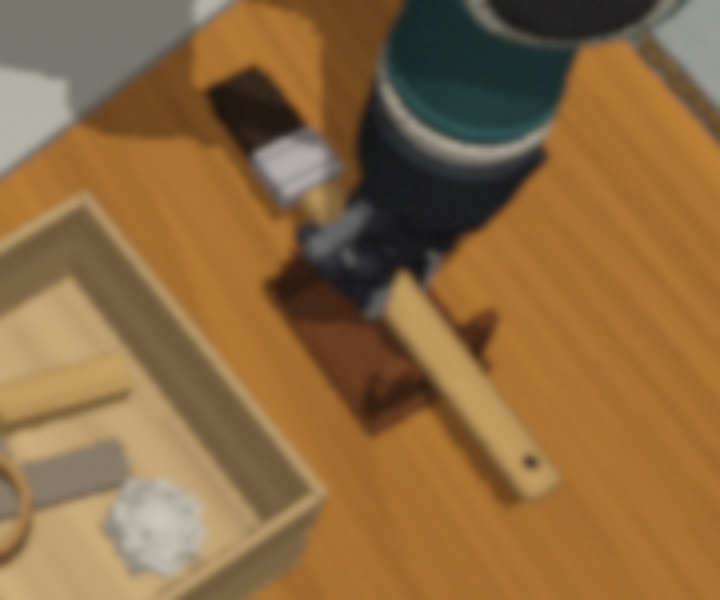

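servo_tool(
  plan=[
    [[0,0,0.1,0,0,0],[0,0,0.3,0,0,0],[0,0,0.4,0,0,0],[0,0,0.4,0,0,0],[0,0,0.4,0,0,0]],
  ],
)

```text
time: 25.62
tool_pos: [0.6151, -0.3397, 0.0383]
tcp_rot: [2.162, 2.274, 0.002]
wrist_force: [0.2, 0.4, 1.0]
width: 0.238
```

servo_tool(
  plan=[
    [[0,0,0,0,0,0],[0,0,0,0,0,0],[0,0,0,0,0,0],[0,0,0,0,0,0],[0,0,-2,0,0,0],[0,0,-5,0,0,0],[0,0,-9,0,0,0],[0,0,-13,0,0,0],[0,0,-17,0,0,0],[0,0,-21,0,0,0],[0,0,-21,0,0,0]],
  ],
  claw=4.2,
)

```text
time: 26.53
tool_pos: [0.6187, -0.3419, 0.2606]
tcp_rot: [2.15, 2.262, 0.008]
wrist_force: [0.8, -1.4, 2.4]
width: 0.492
```

Run:
```python
from h import *
c=shot('wrist','w15.png'); s=bot.read_state();print(s['time'],s['tool_pos'],s['wrist_force'],s['width'])
shot('scene','s15.png');im=cv2.imread('pics/s15.png');cv2.imwrite('pics/s15c.png',cv2.resize(im[180:330,60:240],None,fx=4,fy=4))
```

```text
26.5833 [ 0.61755226 -0.34123236  0.25651347] [ 0.38583093 -0.68665138 -0.35566405] 0.49167173597988506
```

View pics/w15.png

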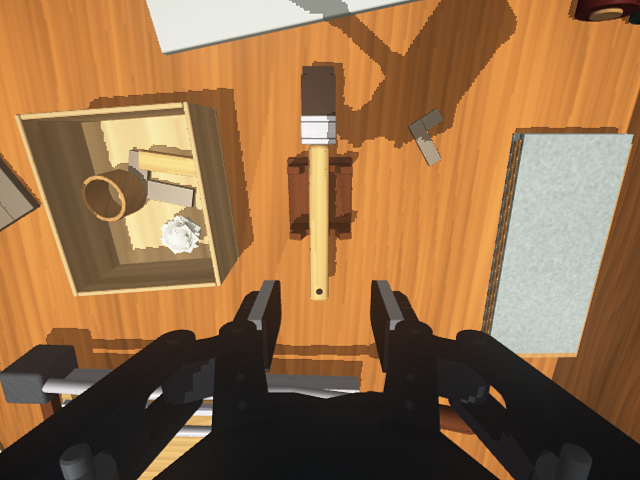

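View pics/s15c.png

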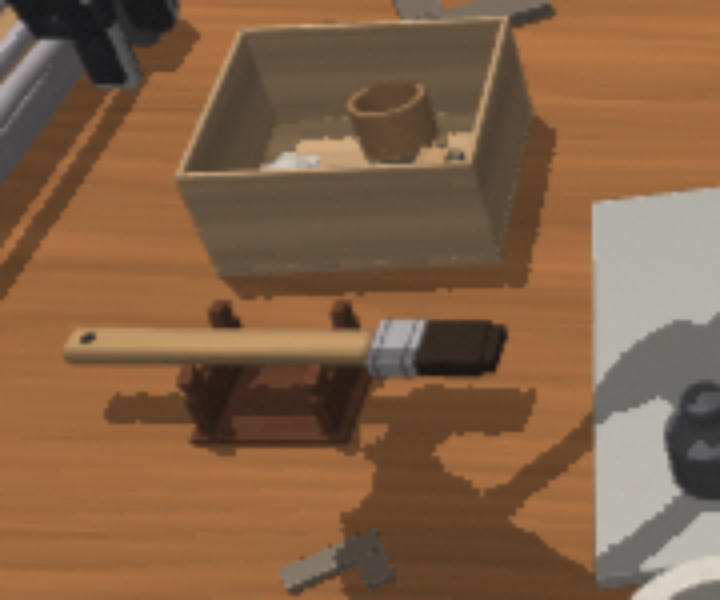

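Run:
```python
from h import *
c=load('w15'); a=ray(c,319,299,.050);b=ray(c,319,67,.050);j=ray(c,319,144.5,.05)
u=(b-a)/np.linalg.norm(b-a);print('len',np.linalg.norm(b-a),'bal',a+u*.12, j-u*.06,'yaw',np.degrees(np.arctan2(u[1],u[0])),'rest .6136,-.3384 yaw 93')
s0=cv2.imread('pics/scene0.png').astype(int);s1=cv2.imread('pics/s15.png').astype(int)
for n,(x,y,X,Y) in dict(bowl=(390,255,452,305),tub=(405,205,440,248),book=(258,235,307,282),weight=(225,273,252,306),tape=(208,318,270,372),folder=(286,346,363,362),hammer=(483,228,532,318)).items():
    r,g=s0[y:Y,x:X].astype(np.uint8),s1[y:Y,x:X].astype(np.uint8)
    r,g=[cv2.Canny(q,60,150).astype(np.float32) for q in (r,g)]
    print(n,cv2.phaseCorrelate(r,g))
```

```text
len 0.24732087791608184 bal [ 0.6141353  -0.33519378  0.05      ] [ 0.61432796 -0.33953794  0.05      ] yaw 92.53934313037466 rest .6136,-.3384 yaw 93
bowl ((-0.013903082576732118, 0.0024838730818217414), 0.930385219603777)
tub ((0.01771335009655317, 0.5696625229001384), 0.9850965866336117)
book ((-0.24275624760388226, -0.5218142738322662), 0.5120843334992726)
weight ((0.27183183696578617, -0.13700804166230895), 0.5311461878411564)
tape ((-0.03673733901350573, -0.031003357398478926), 0.9600752459632026)
folder ((0.05445123465315049, 0.010050990053612097), 0.9923665022477508)
hammer ((-0.0386499021402571, -0.03273667188930318), 0.9503891851637098)
```

View pics/s15.png

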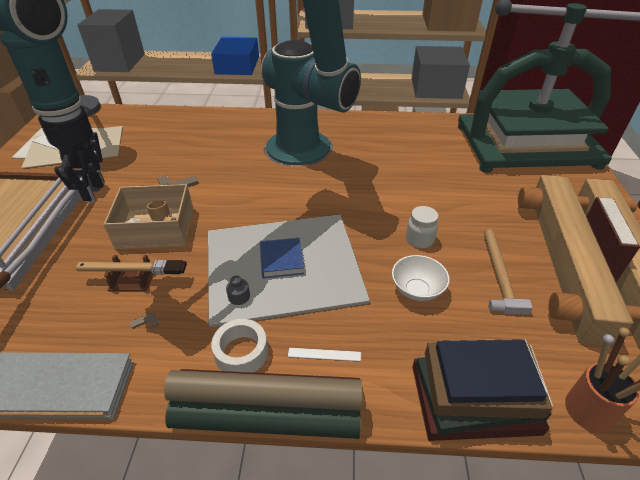

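The board is clear and nothing else has moved. The brush's balance point measures within about 3 mm of the rest's middle. I'll hand the job in.

```bash
python3 -c "
from workcell import finish_job
print(finish_job())"
```

```text
the job is handed in; nothing more can be done
None
```

The job is handed in, at about 27 s of the 72 s allowed. `finish_job` reports no verdict, so what follows is from my own measurements.

- **Scraps:** The last pictures show all four scraps in the box below its rim. The board corner on the board measured about 52 x 76 mm, so it was the middle-sized one. The tube end stands with its edge on the board corner.
- **Dip:** The brush tip was about 24 mm above the bench, 26 mm below the bowl's rim and about 3 mm from its centre. It was held there, gripped, for roughly 0.4 s.
- **Brush on rest:** The handle lies in both notches. The balance point measured about 1 to 3 mm from the rest's middle, from two picks that differ by 4 mm. The brush's angle is within about 0.5° of the rest's.
- **Things to leave alone:** Comparing the scene before and after shows the bowl, glue tub, tape roll, folder and hammer unmoved. The book and weight showed under 0.6 pixel of shift, but that match was weak (about 0.5) because the arm's shadow fell on them; by eye they have not moved.

No check failed. The gripper ended open and clear, above 0.25 m.

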